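# Open the child-latched teak glass cabinet

## Task

Open the little teak glass cabinet. Ease its door out by the brass handle until the child-safety latch catches, reach a fingertip down through the gap along the top and press the sprung white hook just far enough to draw the door past the catch, then swing the door gently wide open, about square to the cabinet, and let go. Don't force the plastic hook, neither by pressing it hard nor by hauling the door against it, and leave the glasses inside and the things around the cabinet where they are.

Things in the scene. Friction and masses are not known exactly. Their poses are not given: they have to be found in the camera images.
- cabinet: Fixed dark teak cabinet 160 deep (x) x 280 wide (y) x 190 mm high, 8 mm top panel; origin centre of the underside. Its open front is the plane x = -80 mm; the door covers that front. x points from the front to the back, z up.
- cabinet_front (a point): middle of the top front edge of the cabinet, 190 mm above the table
- door (a joint): Door angle, rad: 0 shut, grows as the free edge swings out from the cabinet front, stop at 1.75; 1.57 is square. Teak panel 14 mm thick, 276 wide, hinged at the cabinet's +y front corner, free edge at -y. Light hinge friction (0.5 N at the handle): stays where left. The latch catches it at 0.20 to 0.24 (gap of 38 to 45 mm above the rib), different each time: feel it in the pull
- door_hinge (a point): on the vertical hinge line, which lies in the plane of the door's inner face, at the height of the cabinet's top (190 mm)
- door_handle (a point): Middle of the brass handle bar on the door's outer face, 225 mm from the hinge line, 156 mm above the table. Bar level, parallel to the door, 84 mm long, 10 mm thick; its axis is 41 mm off the outer face (36 mm clear behind it), so fingers can hook behind it from above.
- door_edge (a point): top corner of the door's free edge, at its inner face, 278 mm from the hinge line, 190 mm above the table
- latch: White plastic child latch on the door's inner face, 170 to 230 mm from the hinge line. Origin on that face, 190 mm from the hinge line, 190 mm above the table; x inwards, square to the door. The round rib to press, 18 mm wide, is 18 mm inwards and 10 to 20 mm below the origin (slotted screws, not measured: feel for it). Lugs stand 7 mm off the face. Over 16 N in all (finger plus bar) breaks it
- latch_place (a point): Same point as the latch's origin. The hook pivots at the door and reaches 68 mm inwards; its barb sits behind a fixed bar under the cabinet top. The rib yields from 3 N, clears the bar after 0.5 to 3.5 mm at 4 to 9 N and bottoms at 4 mm, 10 N. The barb is undercut: it binds while the door is pulled tight, so let the door back about 5 mm off the catch before pressing
- shot1: clear shot glass standing upright in the cabinet, 46 mm across, 58 mm tall; origin under its middle. Leave it standing
- shot2: clear shot glass standing upright in the cabinet, 46 mm across, 58 mm tall; origin under its middle. Leave it standing
- shot3: clear shot glass standing upright in the cabinet, 46 mm across, 58 mm tall; origin under its middle. Leave it standing
- rum: closed amber rum bottle with a blank pale label, 74 mm across, 268 mm tall; origin under its middle. Leave it
- decanter: round clear glass decanter with a cork, 124 mm across, 208 mm tall; origin under its middle. Leave it
- opener: flat aluminium bottle opener lying down, 140 mm long (x), 38 mm wide, 6 mm thick; origin under the middle of its handle. Leave it
- scoop: red plastic ice scoop, bowl 85 x 58 x 40 mm, handle to its -x side; origin under the bowl. Leave it
- coasters: stack of cork coasters, 94 mm across, 21 mm tall; origin underneath. Leave it

How it is judged:
By the outcome, as a careful person would: the job done as asked, in the order asked, and still so for the second after the job is handed in, with the robot touching nothing.
It also fails if it takes over 67 s, if anything falls off the work surface, if the arm or the gripper's body presses on something with over 40 N, if the wrist force passes 120 N, or if a joint passes its speed limit or range.

## Robot

A 6-joint arm with a two-finger parallel gripper is mounted at the origin on the work surface. World frame = base frame: x ahead of the robot, y to its left, z up, the work surface at z = 0. Lengths are in m, angles in rad, forces in N, time in s.
With the tool pointing down it reaches from about 0.35 to 0.85 m from the base axis. Payload 8.1 kg.
Tool frame: the origin (TCP) lies at the very end of the fingers, on their centre line; the grasp point (between the pads) lies 19 mm behind it (robot.hold_point_z is the distance from the TCP to the grasp point, in m); z points along the fingers, y is the direction in which the jaws open and shut (so a half turn about z gives the same grasp; the last joint's range is limited). The gripper opens to 85 mm and grips with 20 to 120 N. Pads are 22 mm wide; open, the fingers measure 114 mm over their backs; the gripper's body (76 mm by 85 mm) begins 54 mm behind the grasp point. The pads swing forward as they close: fully open they stand 13 mm farther back than shut.
Start: joints at [-1.237, 0.13, 1.488, -0, 1.523, -0.085], TCP at [0.244, -0.548, 0.231] pointing down, gripper open.
Joint ranges: [-2.96, 2.96], [-0.89, 2.26], [0.02, 2.5], [-1.34, 4.48], [0, 2.73], [-2.66, 2.66]. Speed limits (rad/s): [2.39, 2.39, 2.79, 3.14, 3.14, 3.14].

## Interface

Orientations are given as a unit quaternion [w, x, y, z].
In Python, from rig import robot gives the robot as it stands. The module is installed in compiled form; this text tells all that it offers.
- The arm moves only by the tool jog_arm, never from a script. Its argument "steps" is a list of rows, each an object with "travel": the shift along the tool's x, y, z in cm, a list of three; "yaw": the turn about the tool's z in degrees. In form: [{"travel": [dx, dy, dz], "yaw": yaw}, ...]. A call has 1 to 20 rows; each row is the pose to reach, as a shift and turn from the pose commanded when the call began, along the tool's axes at that moment; what a row does not reach only later rows make up. A row lasts 1/10 s, in which the tool goes at most 50 mm and 8.59 degrees, less where a joint would pass 70% of its speed; a pose out of reach is approached as far as the arm can. A call with a gripper value outside its range is refused whole. "jaw" is the finger opening in cm, from 0 to 8.54, set as the call begins (left out, the last holds). The fingers move at their own pace and stop on an object; "squeeze" is the grip in N (left out, the last holds). Time passes only in rows, so rows that repeat a pose let the fingers close. It gives the time, the measured TCP pose, the force and the opening at its end, in the units of the state.
- robot.get_state(): the state, without advancing time (a new reading comes with each control period).
- robot.grab_frame(name): name is "side" or "top"; returns (picture, depth): 420x560x3 uint8, blue, green, red; 420x560 float32, m along the optical axis (not along the pixel's ray), 0 where there is no reading.
- robot.camera_params(name): a dict with "fx", "fy", "cx", "cy" (pixels), "extrinsics" (4x4, takes a point from camera to world coordinates). Camera axes: x right, y down, z forward; pixel columns grow to the right and rows downward; lengths in m; the calibration is good to about 2 mm. A picture is of the moment at which its call begins. camera_params takes no time and is no camera call.
- robot.finish_job(): hands the job in, once; it reports no verdict.
The state is a dict: "time_s": time; "joint_pos": joint angles; "qd": joint speeds; "effort": joint torques, N m; "eef_pos": TCP position; "tcp_rot": TCP orientation; "contact_force": force on the tool from outside, world axes, zero at the start; "moment": the same for the moment, N m; "width": finger opening in m.
Only numpy, scipy, OpenCV 4.12 (cv2) and the standard library are available. Lean on these libraries where they do the work, as an engineer would, in place of code of your own. Each camera call takes 0.05 s, during which the arm holds its last target.

## Working session

There is one attempt and no reset: what is moved stays moved. The work goes in short steps, Python scripts to look and compute and a tool call to move; the robot and the scene stay as the last step left them, time stands still between calls to the robot, and variables do not carry over. Pictures are saved under pics/ and viewed, and the job is handed in when it is done.

Besides the shell and the picture viewer there is one more tool, called after ">>>" in YAML: its name, and indented under it one key for each argument. jog_arm: Moves the arm, as the interface text tells. Its arguments: {"type":"object","properties":{"steps":{"type":"array"},"jaw":{"type":"number"},"squeeze":{"type":"number"}},"required":["steps"]}

```bash
mkdir -p pics
python3 - <<'E'
from rig import robot
import cv2,numpy as np
s=robot.get_state()
for k,v in s.items(): print(k,np.round(v,4))
print(robot.hold_point_z)
for n in("side","top"):
    p,d=robot.grab_frame(n); cv2.imwrite(f"pics/{n}0.png",p); np.save(f"{n}0.npy",d)
    c=robot.camera_params(n); print(n,c['fx'],c['fy'],c['cx'],c['cy']);print(np.round(c['extrinsics'],4))
E
```

```text
time_s 0.0
joint_pos [-1.2374  0.1312  1.4893 -0.      1.523  -0.0854]
qd [-0.0002 -0.0008  0.0012  0.0009 -0.0004  0.0003]
effort [ 2.00000e-03 -5.69393e+01 -5.00550e+01  1.00000e-04  1.47000e-02
 -0.00000e+00]
eef_pos [ 0.2438 -0.5476  0.2302]
tcp_rot [-1.000e-03  9.782e-01  2.079e-01 -1.000e-04]
contact_force [-0.6996 -0.1033  0.5981]
moment [0.0332 0.0089 0.0354]
width 0.0853
0.0187
side 398.5787508487284 398.5787508487284 278.8055834592156 217.2809592501706
[[ 0.5685  0.7825 -0.2538  0.8729]
 [ 0.8226 -0.5393  0.18   -0.257 ]
 [ 0.004  -0.3111 -0.9504  1.3437]
 [ 0.      0.      0.      1.    ]]
top 434.5358404410286 434.5358404410286 284.1738773320782 208.5479948188421
[[ 2.3400e-02 -9.9530e-01  9.4300e-02  4.1940e-01]
 [-9.9960e-01 -2.4700e-02 -1.3100e-02 -9.0000e-04]
 [ 1.5300e-02 -9.4000e-02 -9.9550e-01  1.3568e+00]
 [ 0.0000e+00  0.0000e+00  0.0000e+00  1.0000e+00]]
```

View pics/side0.png

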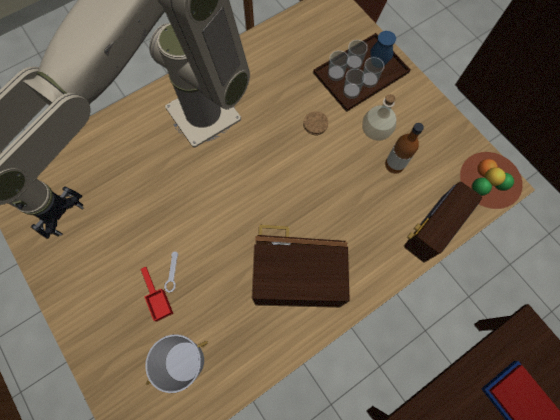

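View pics/top0.png

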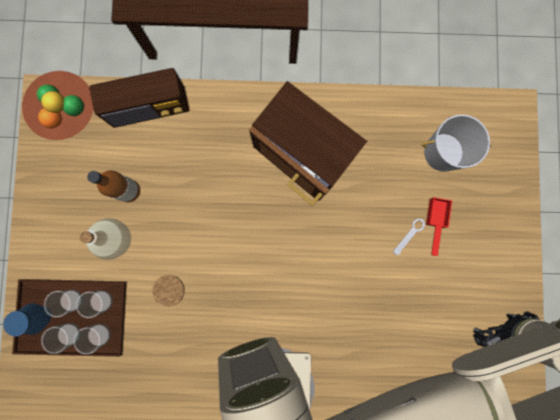

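The cabinet is centred near (305,140) in the top view and (300,270) in the side view. Its door faces the robot and the brass handle is near (305,190) in the top view. I'll zoom in on it next.

Run:
```python
import cv2
p=cv2.imread('pics/top0.png')[70:220,235:385]; cv2.imwrite('pics/topz.png',cv2.resize(p,(600,600),interpolation=cv2.INTER_CUBIC))
p=cv2.imread('pics/side0.png')[210:320,235:375]; cv2.imwrite('pics/sidez.png',cv2.resize(p,(700,550),interpolation=cv2.INTER_CUBIC))
```

```text
(no output)
```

View pics/topz.png

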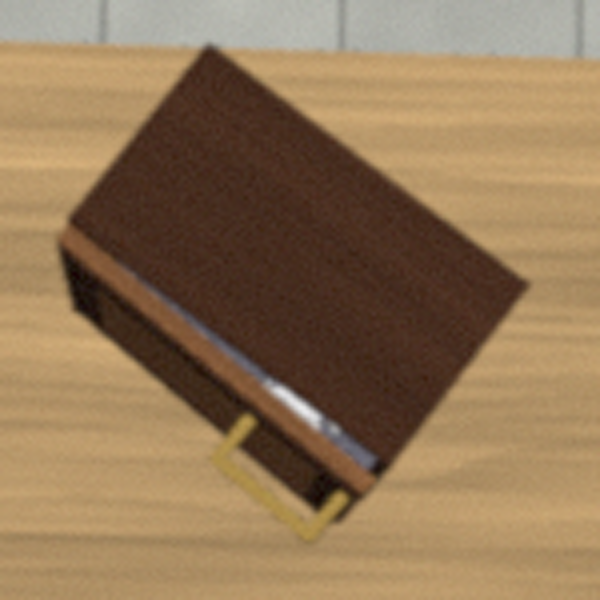

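View pics/sidez.png

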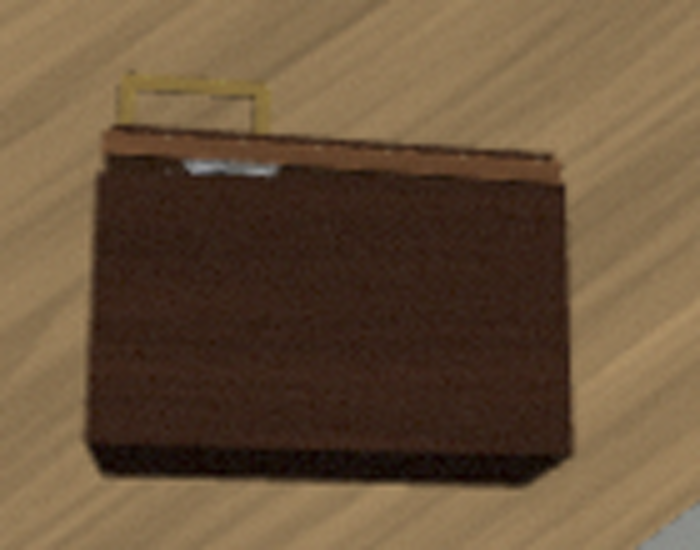

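```bash
cat > h.py <<'E'
from rig import robot
import numpy as np, cv2
def ray(n,u,v,z):
    c=robot.camera_params(n);E=np.array(c['extrinsics'])
    r=E[:3,:3]@np.array([(u-c['cx'])/c['fx'],(v-c['cy'])/c['fy'],1]);o=E[:3,3]
    return o+r*(z-o[2])/r[2]
def proj(n,P):
    c=robot.camera_params(n);E=np.array(c['extrinsics'])
    q=E[:3,:3].T@(np.array(P)-E[:3,3]);return c['fx']*q[0]/q[2]+c['cx'],c['fy']*q[1]/q[2]+c['cy']
E
python3 - <<'E'
from h import *
z=lambda x,y:(235+(x-1.5)/4,70+(y-1.5)/4)
w=lambda x,y:(235+(x-2)/5,210+(y-2)/5)
for l,p in dict(backL=(210,45),backR=(528,285),frL=(70,226),frR=(383,468),doorOL=(60,240),doorOR=(362,490)).items(): print('top',l,ray('top',*z(*p),.19).round(4))
for l,p in dict(frR=(98,175),frL=(566,183),backL=(572,455),backR=(88,440),dOL=(556,156),dOR=(107,128),dIR=(107,155),dIL=(556,184)).items(): print('side',l,ray('side',*w(*p),.19).round(4))
for l,p in dict(h1=(218,462),h2=(312,535)).items(): print('top',l,ray('top',*z(*p),.156).round(4))
for l,p in dict(h2=(122,78),h1=(265,88)).items(): print('side',l,ray('side',*w(*p),.156).round(4))
E
```

```text
top backL [ 0.8859 -0.016   0.19  ]
top backR [ 0.7222 -0.2382  0.19  ]
top frL [0.7549 0.077  0.19  ]
top frR [ 0.5929 -0.1402  0.19  ]
top doorOL [0.7449 0.0836 0.19  ]
top doorOR [ 0.5774 -0.1261  0.19  ]
side frR [ 0.5937 -0.1474  0.19  ]
side frL [0.7559 0.0792 0.19  ]
side backL [ 0.8842 -0.0157  0.19  ]
side backR [ 0.7203 -0.2382  0.19  ]
side dOL [0.7394 0.0845 0.19  ]
side dOR [ 0.5726 -0.1269  0.19  ]
side dIR [ 0.5865 -0.1362  0.19  ]
side dIL [0.753  0.0739 0.19  ]
top h1 [ 0.5992 -0.0289  0.156 ]
top h2 [ 0.5496 -0.0954  0.156 ]
side h2 [ 0.5421 -0.0975  0.156 ]
side h1 [ 0.598  -0.0279  0.156 ]
```

```bash
cat >> h.py <<'E'
C=np.array([.7387,-.080]); th=np.radians(-36.2)
R=np.array([[np.cos(th),-np.sin(th)],[np.sin(th),np.cos(th)]])
def cab(x,y): return C+R@np.array([x,y])
def door(a,r,out):  # r along door from hinge, out = outward from inner face
    d=np.array([-np.sin(a),-np.cos(a)]); n=np.array([-np.cos(a),np.sin(a)])
    return C+R@(np.array([-.080,.140])+d*r+n*out)
def nang(a): return np.degrees(np.pi+th-a)  # world angle of outward normal
def tool():
    from scipy.spatial.transform import Rotation as Ro
    s=robot.get_state();q=s['tcp_rot'];M=Ro.from_quat([q[1],q[2],q[3],q[0]]).as_matrix()
    return s,np.array(s['eef_pos']),M
def go(P):
    s,p,M=tool(); return (M.T@(np.array(P)-p)*100).round(2)
E
python3 - <<'E'
from h import *
for x,y in((-.08,.14),(-.08,-.14),(.08,.14),(.08,-.14)): print(cab(x,y).round(4))
for a in(.02,.035,.05): print(a,door(a,.225,.055).round(4),door(a,.183,.055).round(4),door(a,.267,.055).round(4),'edgeO',door(a,.278,.014).round(4),nang(a))
for a in (.22,1.57): print(a,door(a,.19,-.018),door(a,.225,.055),door(a,.278,0),nang(a))
for n,p in(('coast',(168,291)),('decant',(110,240)),('rum',(120,188)),('scoop',(437,225)),('opener',(408,237))): print(n,ray('top',*p,0.02).round(3))
s,p,M=tool();print(M.round(3)); h=[.5722,-.0624]
print(go([*h,.30]),go([*h,.25]))
E
```

```text
[0.7568 0.0802]
[ 0.5915 -0.1457]
[ 0.8859 -0.0143]
[ 0.7206 -0.2402]
0.02 [ 0.5766 -0.0653] [ 0.6021 -0.0319] [ 0.5511 -0.0987] edgeO [ 0.5771 -0.1323] 142.65408440973835
0.035 [ 0.5745 -0.0626] [ 0.6004 -0.0296] [ 0.5485 -0.0956] edgeO [ 0.5739 -0.1296] 141.7946477170421
0.05 [ 0.5723 -0.0598] [ 0.5988 -0.0272] [ 0.5459 -0.0924] edgeO [ 0.5708 -0.1268] 140.93521102434588
0.22 [ 0.62571327 -0.05845996] [ 0.55129724 -0.02658122] [ 0.54764042 -0.10287426] 131.19492850712186
1.57 [0.59279687 0.1777821 ] [0.60760409 0.25737321] [0.53236233 0.24423258] 53.84562616446074
coast [0.287 0.327 0.02 ]
decant [0.437 0.511 0.02 ]
rum [0.597 0.49  0.02 ]
scoop [ 0.507 -0.493  0.02 ]
opener [ 0.467 -0.402  0.02 ]
[[ 0.914  0.407 -0.001]
 [ 0.407 -0.914  0.002]
 [ 0.    -0.002 -1.   ]]
[ 49.73 -30.99  -6.91] [ 49.73 -30.98  -1.91]
```

>>> jog_arm:
  steps:
    - {"travel": [1, -0.6, -2.5], "yaw": 0}
    - {"travel": [3.5, -2.2, -5], "yaw": -2}
    - {"travel": [7, -4.4, -6], "yaw": -5}
    - {"travel": [11, -6.9, -6], "yaw": -8}
    - {"travel": [15, -9.4, -6], "yaw": -11}
    - {"travel": [19, -11.9, -6], "yaw": -14}
    - {"travel": [23, -14.4, -6], "yaw": -17}
    - {"travel": [27, -16.9, -6], "yaw": -20}
    - {"travel": [31, -19.4, -6], "yaw": -23}
    - {"travel": [35, -21.9, -6], "yaw": -23}
    - {"travel": [39, -24.4, -6], "yaw": -23}
    - {"travel": [43, -26.9, -6], "yaw": -23}
    - {"travel": [46, -28.8, -5], "yaw": -23}
    - {"travel": [48, -30, -4], "yaw": -23}
    - {"travel": [49.3, -30.8, -2], "yaw": -23}
    - {"travel": [49.8, -31.1, -1], "yaw": -23}
    - {"travel": [49.8, -31.1, -1], "yaw": -23}
    - {"travel": [49.8, -31.1, -1], "yaw": -23}
  jaw: 3.5
  squeeze: 20

```text
time_s: 1.9
eef_pos: [0.5721, -0.0621, 0.2414]
tcp_rot: [-0.0, 0.917, 0.399, -0.0]
contact_force: [-0.1, -1.4, 0.7]
width: 0.035
```

Run:
```python
from h import *
for n,(a,b,c,d) in dict(side=(190,320,200,380),top=(100,260,210,400)).items():
    p,_=robot.grab_frame(n); cv2.imwrite(f'pics/{n}1.png',cv2.resize(p[a:b,c:d],None,fx=4,fy=4)[:600,:800])
s,p,M=tool(); print(np.degrees(np.arctan2(M[1,1],M[0,1])),go([.5737,-.0624,.14]),s['contact_force'])
```

```text
-43.069157698547066 [ 0.07  0.06 10.25] [-0.32093192  0.20639105  0.5406699 ]
```

View pics/side1.png

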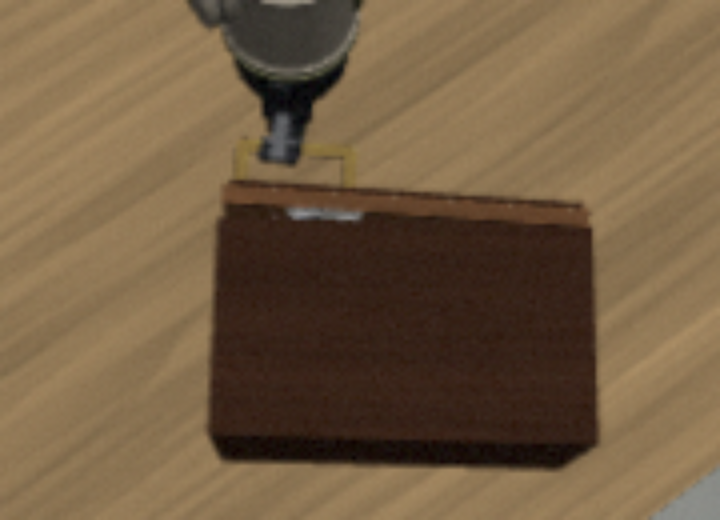

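View pics/top1.png

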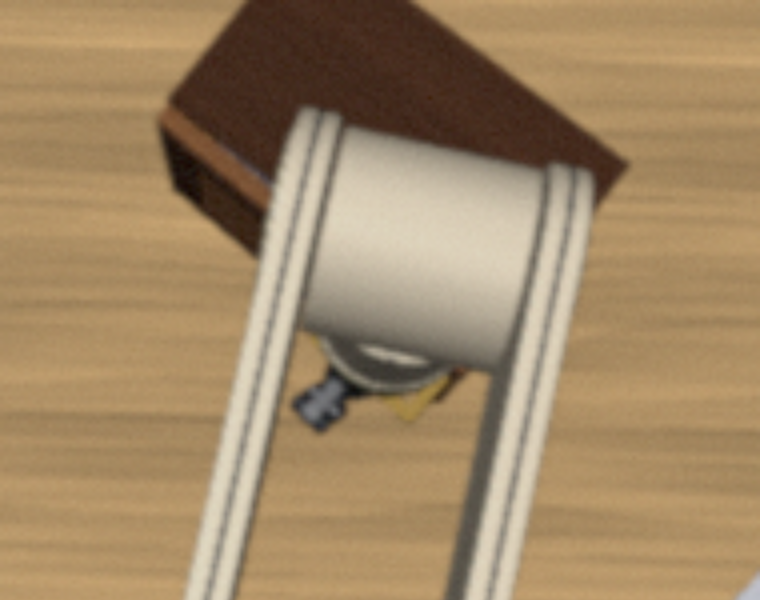

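The side view shows the inner fingertip at (280,150), just inside the bar line. That fits the measured handle, so I'm descending to straddle the bar.

>>> jog_arm:
  steps:
    - {"travel": [0.1, 0.05, 1.5]}
    - {"travel": [0.1, 0.05, 3.5]}
    - {"travel": [0.1, 0.05, 5]}
    - {"travel": [0.1, 0.05, 6.5]}
    - {"travel": [0.1, 0.05, 7.5]}
    - {"travel": [0.1, 0.05, 7.8]}

```text
invalid input
```

>>> jog_arm:
  steps:
    - {"travel": [0, 0, 0.6]}
    - {"travel": [0, 0, 1.2]}
    - {"travel": [0, 0, 1.8]}
    - {"travel": [0, 0, 2.3]}
    - {"travel": [0, 0, 2.3]}

```text
invalid input
```

>>> jog_arm:
  steps:
    - {"travel": [0, 0, 0]}
    - {"travel": [0, 0, 0]}
    - {"travel": [0, 0, 0]}
  jaw: 2.0

```text
invalid input
```

Yaw is required in every row.

>>> jog_arm:
  steps:
    - {"travel": [0.1, 0.05, 1.5], "yaw": 0}
    - {"travel": [0.1, 0.05, 3.5], "yaw": 0}
    - {"travel": [0.1, 0.05, 5], "yaw": 0}
    - {"travel": [0.1, 0.05, 6.5], "yaw": 0}
    - {"travel": [0.1, 0.05, 7.5], "yaw": 0}
    - {"travel": [0.1, 0.05, 7.8], "yaw": 0}

```text
time_s: 2.6
eef_pos: [0.5727, -0.061, 0.1614]
tcp_rot: [-0.001, 0.917, 0.399, -0.001]
contact_force: [1.4, 0.4, 0.2]
width: 0.0351
```

>>> jog_arm:
  steps:
    - {"travel": [0, 0, 0.6], "yaw": 0}
    - {"travel": [0, 0, 1.2], "yaw": 0}
    - {"travel": [0, 0, 1.8], "yaw": 0}
    - {"travel": [0, 0, 2.3], "yaw": 0}
    - {"travel": [0, 0, 2.3], "yaw": 0}

```text
time_s: 3.1
eef_pos: [0.5764, -0.0629, 0.1443]
tcp_rot: [0.003, 0.917, 0.398, 0.003]
contact_force: [-3.4, -5.2, 16.0]
width: 0.035
```

>>> jog_arm:
  steps:
    - {"travel": [0, 0, 0], "yaw": 0}
    - {"travel": [0, 0, 0], "yaw": 0}
    - {"travel": [0, 0, 0], "yaw": 0}
  jaw: 2.0

```text
time_s: 3.4
eef_pos: [0.5738, -0.0611, 0.1405]
tcp_rot: [0.0, 0.917, 0.399, 0.0]
contact_force: [0.6, 0.3, 0.0]
width: 0.0201
```

Run:
```python
from h import *
for n,(a,b,c,d) in dict(side=(190,320,200,380),top=(100,250,210,400)).items():
    p,_=robot.grab_frame(n); cv2.imwrite(f'pics/{n}2.png',cv2.resize(p[a:b,c:d],None,fx=4,fy=4)[:600,:800])
```

```text
(no output)
```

View pics/side2.png

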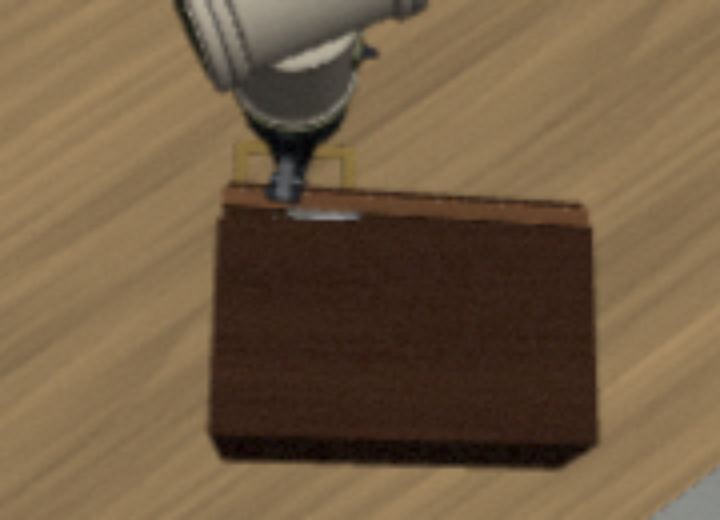

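View pics/top2.png

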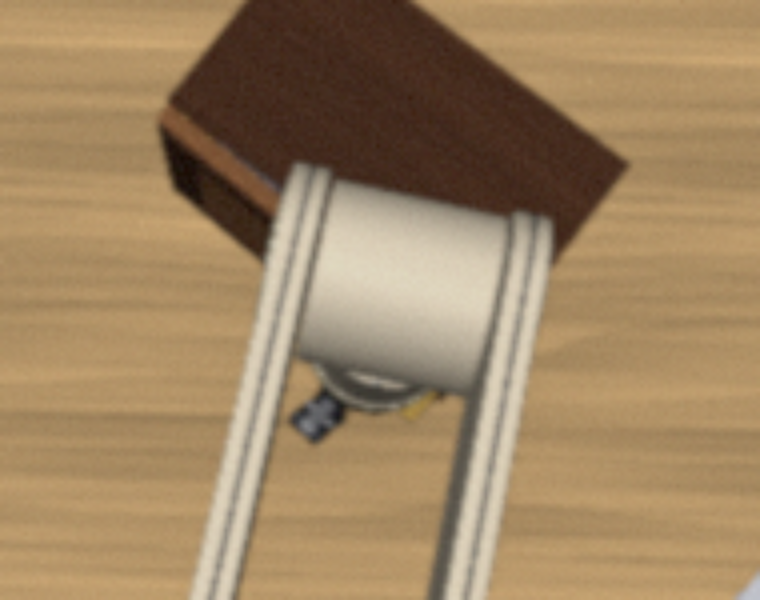

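The fingers now straddle the bar freely. The brief 16 N came from the wide-open finger's knuckle touching the door's top edge. Next I'll work out the pull path.

Run:
```python
from h import *
s,p,M=tool(); print(s['contact_force'])
for a in (.035,.06,.08,.1,.12,.14,.16,.18,.19,.2,.21,.22,.23,.24):
    q=door(a,.225,.060); print(a,go([*q,.1405]),'yaw',round(137-nang(a),1))
```

```text
[-0.14151581 -0.36143845  0.02298861]
0.035 [-0.08 -0.31 -0.06] yaw -4.8
0.06 [ 0.03 -0.88 -0.06] yaw -3.4
0.08 [ 0.13 -1.34 -0.06] yaw -2.2
0.1 [ 0.24 -1.79 -0.06] yaw -1.1
0.12 [ 0.35 -2.24 -0.06] yaw 0.1
0.14 [ 0.48 -2.69 -0.06] yaw 1.2
0.16 [ 0.61 -3.14 -0.06] yaw 2.4
0.18 [ 0.76 -3.58 -0.06] yaw 3.5
0.19 [ 0.83 -3.8  -0.06] yaw 4.1
0.2 [ 0.91 -4.02 -0.05] yaw 4.7
0.21 [ 0.99 -4.24 -0.05] yaw 5.2
0.22 [ 1.07 -4.46 -0.05] yaw 5.8
0.23 [ 1.15 -4.68 -0.05] yaw 6.4
0.24 [ 1.24 -4.89 -0.05] yaw 7.0
```

>>> jog_arm:
  steps:
    - {"travel": [0, -0.3, 0], "yaw": 0}
    - {"travel": [0, -0.5, 0], "yaw": 0}
    - {"travel": [0, -0.7, 0], "yaw": 0}
    - {"travel": [0, -0.9, 0], "yaw": 0}
    - {"travel": [0.1, -1.2, 0], "yaw": 0}
    - {"travel": [0.2, -1.5, 0], "yaw": 0}
    - {"travel": [0.25, -1.8, 0], "yaw": 0}
    - {"travel": [0.3, -2.1, 0], "yaw": 0}
    - {"travel": [0.4, -2.4, 0], "yaw": 1}
    - {"travel": [0.5, -2.7, 0], "yaw": 1}
    - {"travel": [0.55, -2.9, 0], "yaw": 2}
    - {"travel": [0.6, -3.05, 0], "yaw": 2}
    - {"travel": [0.65, -3.15, 0], "yaw": 3}

```text
time_s: 4.8
eef_pos: [0.5549, -0.0348, 0.1403]
tcp_rot: [0.0, 0.927, 0.374, -0.0]
contact_force: [0.1, 0.5, 0.8]
width: 0.0201
```

>>> jog_arm:
  steps:
    - {"travel": [0, -0.1, 0], "yaw": 0}
    - {"travel": [0.05, -0.2, 0], "yaw": 1}
    - {"travel": [0.05, -0.2, 0], "yaw": 1}

```text
time_s: 5.1
eef_pos: [0.5539, -0.033, 0.1403]
tcp_rot: [-0.0, 0.931, 0.366, -0.0]
contact_force: [-0.4, 0.2, 1.3]
width: 0.0197
```

>>> jog_arm:
  steps:
    - {"travel": [0.02, -0.1, 0], "yaw": 0}
    - {"travel": [0.05, -0.2, 0], "yaw": 0}
    - {"travel": [0.05, -0.2, 0], "yaw": 0}

```text
time_s: 5.4
eef_pos: [0.5528, -0.0312, 0.1403]
tcp_rot: [-0.0, 0.93, 0.367, -0.0]
contact_force: [-0.1, -0.6, -0.4]
width: 0.0201
```

>>> jog_arm:
  steps:
    - {"travel": [0.02, -0.1, 0], "yaw": 0}
    - {"travel": [0.05, -0.2, 0], "yaw": 1}
    - {"travel": [0.05, -0.2, 0], "yaw": 1}

```text
time_s: 5.7
eef_pos: [0.5519, -0.0293, 0.1403]
tcp_rot: [-0.0, 0.934, 0.358, 0.0]
contact_force: [-0.0, 0.2, -0.2]
width: 0.0202
```

Run:
```python
from h import *
for n,(a,b,c,d) in dict(side=(190,320,200,380)).items():
    p,_=robot.grab_frame(n); cv2.imwrite(f'pics/{n}3.png',cv2.resize(p[a:b,c:d],None,fx=4,fy=4)[:600,:800])
s,p,M=tool(); print(s['time_s'],p,s['contact_force'],M.T@s['contact_force'])
for a in (.16,.17,.18,.19,.2,.22,.24):
    q=door(a,.225,.060); print(a,go([*q,.1405]))
```

```text
5.75 [ 0.55185643 -0.02935317  0.14026217] [ 0.01793199  0.23025065 -0.15180748] [ 0.16735148 -0.15913328  0.15183052]
0.16 [-0.19  0.61 -0.02]
0.17 [-0.14  0.38 -0.02]
0.18 [-0.08  0.16 -0.02]
0.19 [-0.03 -0.07 -0.02]
0.2 [ 0.03 -0.29 -0.02]
0.22 [ 0.15 -0.74 -0.02]
0.24 [ 0.28 -1.19 -0.02]
```

View pics/side3.png

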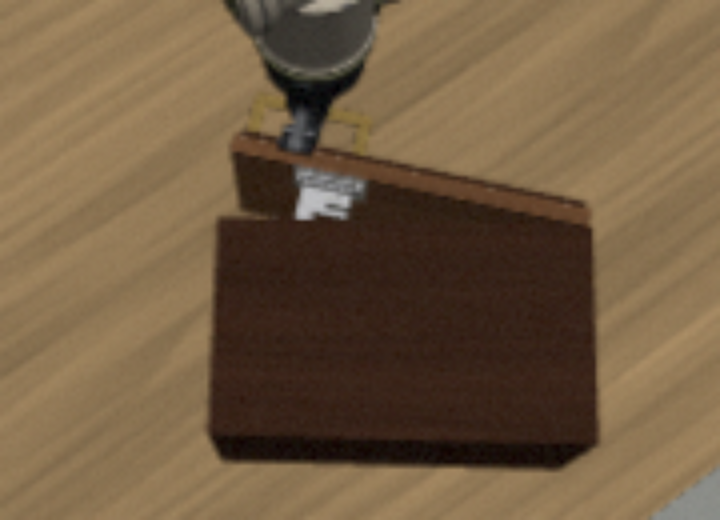

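>>> jog_arm:
  steps:
    - {"travel": [0.02, -0.1, 0], "yaw": 0}
    - {"travel": [0.04, -0.15, 0], "yaw": 0}
    - {"travel": [0.04, -0.15, 0], "yaw": 0}

```text
time_s: 6.05
eef_pos: [0.5512, -0.028, 0.1403]
tcp_rot: [-0.0, 0.934, 0.358, -0.0]
contact_force: [0.3, -0.3, -0.0]
width: 0.0202
```

>>> jog_arm:
  steps:
    - {"travel": [0.02, -0.1, 0], "yaw": 0}
    - {"travel": [0.02, -0.1, 0], "yaw": 0}

```text
time_s: 6.25
eef_pos: [0.5506, -0.0271, 0.1403]
tcp_rot: [-0.0, 0.934, 0.358, -0.0]
contact_force: [-1.2, -0.5, -0.2]
width: 0.02
```

>>> jog_arm:
  steps:
    - {"travel": [0.02, -0.1, 0], "yaw": 0}
    - {"travel": [0.02, -0.1, 0], "yaw": 0}

```text
time_s: 6.45
eef_pos: [0.5501, -0.0262, 0.1403]
tcp_rot: [-0.0, 0.934, 0.358, 0.0]
contact_force: [0.5, 0.1, -0.0]
width: 0.0201
```

>>> jog_arm:
  steps:
    - {"travel": [0.02, -0.1, 0], "yaw": 0}
    - {"travel": [0.02, -0.1, 0], "yaw": 0}

```text
time_s: 6.65
eef_pos: [0.5496, -0.0253, 0.1403]
tcp_rot: [-0.0, 0.934, 0.358, 0.0]
contact_force: [-0.0, -0.2, -0.8]
width: 0.0201
```

>>> jog_arm:
  steps:
    - {"travel": [0.02, -0.1, 0], "yaw": 0}
    - {"travel": [0.02, -0.1, 0], "yaw": 0}

```text
time_s: 6.85
eef_pos: [0.5491, -0.0245, 0.1403]
tcp_rot: [-0.0, 0.934, 0.358, 0.0]
contact_force: [0.7, -0.3, 0.3]
width: 0.0199
```

>>> jog_arm:
  steps:
    - {"travel": [0.02, -0.1, 0], "yaw": 0}
    - {"travel": [0.02, -0.1, 0], "yaw": 0}

```text
time_s: 7.05
eef_pos: [0.5486, -0.0237, 0.1403]
tcp_rot: [0.0, 0.934, 0.358, 0.0]
contact_force: [0.4, -0.1, -0.5]
width: 0.02
```

>>> jog_arm:
  steps:
    - {"travel": [0.02, -0.1, 0], "yaw": 0}
    - {"travel": [0.02, -0.1, 0], "yaw": 0}

```text
time_s: 7.25
eef_pos: [0.5483, -0.0231, 0.1404]
tcp_rot: [0.0, 0.934, 0.358, 0.0]
contact_force: [1.9, -2.5, -1.6]
width: 0.0201
```

>>> jog_arm:
  steps:
    - {"travel": [0.01, -0.05, 0], "yaw": 0}
    - {"travel": [0.01, -0.05, 0], "yaw": 0}

```text
time_s: 7.45
eef_pos: [0.5482, -0.0229, 0.1404]
tcp_rot: [0.001, 0.934, 0.358, 0.0]
contact_force: [3.6, -3.7, -2.8]
width: 0.0198
```

The latch caught: the force rose to about 5 N. Next I'll let the door back about 5 mm.

>>> jog_arm:
  steps:
    - {"travel": [0, 0.2, 0], "yaw": 0}
    - {"travel": [0, 0.5, 0], "yaw": 0}
    - {"travel": [0, 0.8, 0], "yaw": 0}
    - {"travel": [0, 1.0, 0], "yaw": 0}
    - {"travel": [0, 1.15, 0], "yaw": 0}
    - {"travel": [0, 1.3, 0], "yaw": 0}
    - {"travel": [-0.05, 1.4, 0], "yaw": 0}
    - {"travel": [-0.05, 1.5, 0], "yaw": 0}
    - {"travel": [-0.05, 1.6, 0], "yaw": 0}
    - {"travel": [-0.05, 1.6, 0], "yaw": 0}

```text
time_s: 8.45
eef_pos: [0.5582, -0.0347, 0.1403]
tcp_rot: [0.0, 0.934, 0.358, 0.0]
contact_force: [-0.4, 0.0, 0.6]
width: 0.02
```

Run:
```python
from h import *
from scipy.optimize import minimize
p,_=robot.grab_frame('side'); cv2.imwrite('pics/side4.png',cv2.resize(p[210:280,235:375],None,fx=5,fy=5,interpolation=cv2.INTER_CUBIC))
s,p,M=tool(); print(s['time_s'],p,M.T@s['contact_force'])
o=M[:2,1]
for a in (.19,.2,.21,.22,.23,.24): print(a,'catch',((np.array([.5482,-.0229])-door(a,.225,.060))@-o).round(4),'now(outer finger touching)',((p[:2]-door(a,.225,.050))@-o).round(4))
```

```text
8.5 [ 0.55823943 -0.03469207  0.14033168] [ 0.41061419 -0.24150231 -0.30792501]
0.19 catch 0.0066 now(outer finger touching) 0.0011
0.2 catch 0.0043 now(outer finger touching) -0.0012
0.21 catch 0.0021 now(outer finger touching) -0.0034
0.22 catch -0.0002 now(outer finger touching) -0.0057
0.23 catch -0.0024 now(outer finger touching) -0.0079
0.24 catch -0.0047 now(outer finger touching) -0.0101
```

View pics/side4.png

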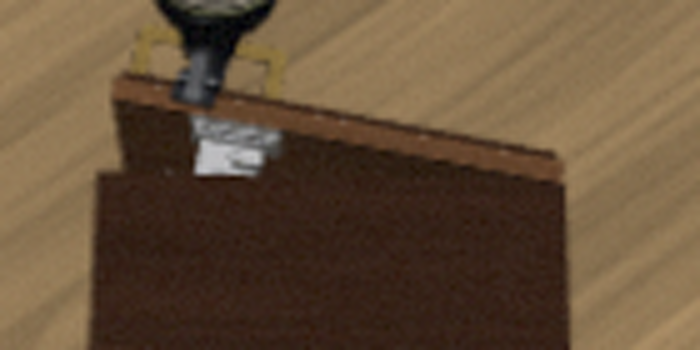

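>>> jog_arm:
  steps:
    - {"travel": [0, -0.3, 0], "yaw": 0}
    - {"travel": [0, -0.5, -0.2], "yaw": 0}
    - {"travel": [0, -0.5, -1], "yaw": 0}
    - {"travel": [0, -0.5, -2.5], "yaw": 0}
    - {"travel": [0, -0.5, -5], "yaw": 0}
    - {"travel": [0, -0.5, -8.5], "yaw": 0}
    - {"travel": [0, -0.5, -12], "yaw": -5}
    - {"travel": [0, -2, -14], "yaw": -13}
    - {"travel": [0, -4, -14], "yaw": -21}
    - {"travel": [0, -6, -14], "yaw": -29}
    - {"travel": [0, -8, -14], "yaw": -37}
    - {"travel": [0, -9, -14], "yaw": -45}
    - {"travel": [0, -9, -14], "yaw": -53}
    - {"travel": [0, -9, -14], "yaw": -61}
    - {"travel": [0, -9, -14], "yaw": -69}
    - {"travel": [0, -9, -14], "yaw": -77}
    - {"travel": [0, -9, -14], "yaw": -85}
    - {"travel": [0, -9, -14], "yaw": -90}
  jaw: 2.0

```text
time_s: 10.3
eef_pos: [0.4982, 0.0323, 0.2821]
tcp_rot: [0.001, 0.404, 0.915, 0.0]
contact_force: [0.9, -0.1, 0.1]
width: 0.0203
```

Run:
```python
from h import *
p,_=robot.grab_frame('side'); cv2.imwrite('pics/side5.png',cv2.resize(p[210:280,235:375],None,fx=5,fy=5,interpolation=cv2.INTER_CUBIC))
p,_=robot.grab_frame('top'); cv2.imwrite('pics/top5.png',cv2.resize(p[70:220,235:385],None,fx=4,fy=4,interpolation=cv2.INTER_CUBIC))
```

```text
(no output)
```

View pics/side5.png

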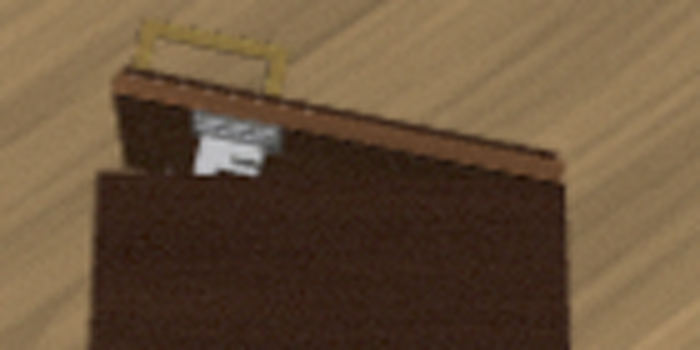

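View pics/top5.png

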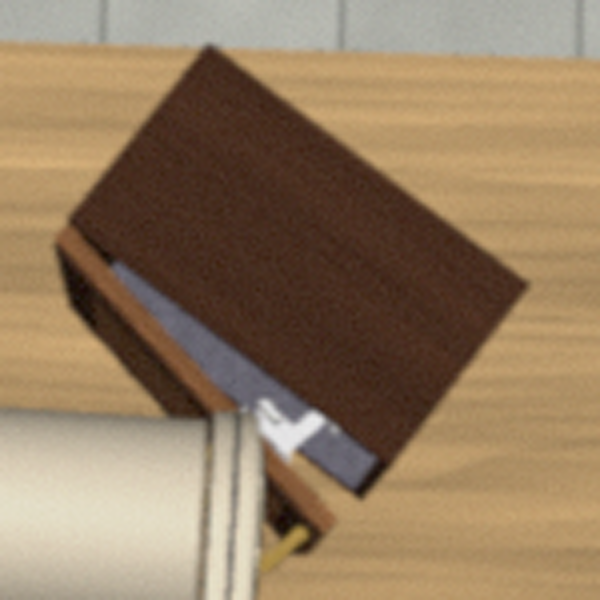

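Run:
```python
from h import *
w=lambda x,y:(235+(x-2)/5,210+(y-2)/5)
z=lambda x,y:(235+(x-1.5)/4,70+(y-1.5)/4)
O=ray('side',*w(118,72),.19)[:2];O2=ray('side',*w(556,153),.19)[:2]
I=ray('side',*w(115,95),.19)[:2]
T=ray('top',*z(335,520),.19)[:2]
print(O,O2,I,'topI',T)
for a in(.185,.195,.2,.205,.22): print(a,door(a,.278,.014).round(4),door(a,.278,0).round(4))
# door-frame coords of latch features
a=.195
def dcoord(P,a):
    v=R.T@(P-C)-np.array([-.080,.140]);d=np.array([-np.sin(a),-np.cos(a)]); n=np.array([-np.cos(a),np.sin(a)])
    return np.array([v@d,-(v@n)])
for l,p,zz in(('lugL',(195,120),.18),('lugR',(282,140),.18),('ribdark',(245,160),.175),('hookL',(197,165),.175),('hookR',(262,170),.175)): print(l,dcoord(ray('side',*w(*p),zz)[:2],a).round(4))
for l,p,zz in(('rib',(268,405),.175),('hook',(290,450),.175),('r2',(320,420),.175)): print('top',l,dcoord(ray('top',*z(*p),zz)[:2],a).round(4))
s,p,M=tool();t=door(a,.190,-.019);print(t,M.round(3),go([*t,.26]),go([*t,.2]),'xang',np.degrees(np.arctan2(M[1,0],M[0,0])),nang(a))
```

```text
[ 0.54705194 -0.10197115] [0.73792562 0.08558697] [ 0.55810429 -0.11152576] topI [ 0.5565187  -0.10814716]
0.185 [ 0.5446 -0.0999] [ 0.5542 -0.1101]
0.195 [ 0.5428 -0.0977] [ 0.5523 -0.108 ]
0.2 [ 0.5419 -0.0967] [ 0.5513 -0.107 ]
0.205 [ 0.541  -0.0956] [ 0.5504 -0.106 ]
0.22 [ 0.5384 -0.0923] [ 0.5476 -0.1029]
lugL [0.2262 0.0083]
lugR [0.1721 0.0089]
ribdark [0.1914 0.0248]
hookL [0.2191 0.0342]
hookR [0.1801 0.0286]
top rib [0.1846 0.0234]
top hook [0.218  0.0141]
top r2 [0.216  0.0435]
[ 0.62989818 -0.06242993] [[-0.67   0.742  0.002]
 [ 0.742  0.67  -0.   ]
 [-0.001  0.001 -1.   ]] [-15.85   3.43   2.22] [-15.84   3.42   8.22] xang 132.07108346828804 132.62732299494894
```

Run:
```python
from h import *
t=door(.187,.190,-.0188);print(t,go([*t,.26]),go([*t,.205]))
```

```text
[ 0.63090683 -0.06329472] [-15.98   3.44   2.22] [-15.97   3.43   7.72]
```

>>> jog_arm:
  steps:
    - {"travel": [-1, 0.2, 0], "yaw": -0.3}
    - {"travel": [-3.5, 0.8, 0], "yaw": -0.3}
    - {"travel": [-6.5, 1.4, 0], "yaw": -0.3}
    - {"travel": [-9.5, 2.1, 0], "yaw": -0.3}
    - {"travel": [-12.5, 2.7, 0.5], "yaw": -0.3}
    - {"travel": [-14.8, 3.2, 2], "yaw": -0.3}
    - {"travel": [-15.7, 3.4, 4], "yaw": -0.3}
    - {"travel": [-16, 3.45, 6], "yaw": -0.3}
    - {"travel": [-16, 3.45, 7.4], "yaw": -0.3}
    - {"travel": [-16, 3.45, 7.7], "yaw": -0.3}
    - {"travel": [-16, 3.45, 7.7], "yaw": -0.3}
  jaw: 0

```text
time_s: 11.5
eef_pos: [0.6304, -0.0635, 0.2031]
tcp_rot: [-0.0, 0.405, 0.914, -0.0]
contact_force: [-0.1, 0.2, -0.4]
width: -0.0004
```

Run:
```python
from h import *
p,_=robot.grab_frame('side'); cv2.imwrite('pics/side6.png',cv2.resize(p[200:290,235:375],None,fx=5,fy=5,interpolation=cv2.INTER_CUBIC))
s,p,M=tool(); t=door(.187,.190,-.0188);print(s['time_s'],p,s['contact_force'],s['width'],go([*t,.19]))
print(proj('side',[*t,.205]))
```

```text
11.55 [ 0.6308825  -0.06349045  0.20418543] [0.17054313 0.76078731 0.06331103] -0.00023500248518559499 [0.01 0.01 1.42]
(np.float64(284.6071213463664), np.float64(237.72383347316898))
```

View pics/side6.png

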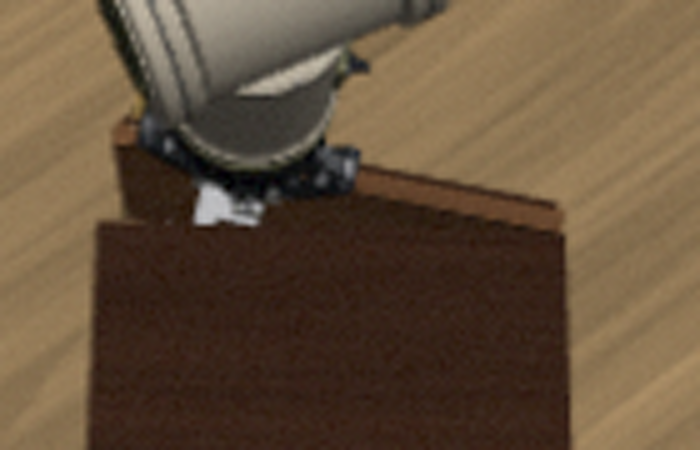

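The side view shows the closed fingers over the gap and the latch's white plate at (225,205). I'll descend slowly and watch the force.

>>> jog_arm:
  steps:
    - {"travel": [0, 0, 0.5], "yaw": 0}
    - {"travel": [0, 0, 1.0], "yaw": 0}
    - {"travel": [0, 0, 1.5], "yaw": 0}
    - {"travel": [0, 0, 1.8], "yaw": 0}
    - {"travel": [0, 0, 1.8], "yaw": 0}

```text
time_s: 12.05
eef_pos: [0.6302, -0.0634, 0.1844]
tcp_rot: [-0.001, 0.404, 0.915, -0.0]
contact_force: [-0.1, 0.3, 0.2]
width: 0.0
```

>>> jog_arm:
  steps:
    - {"travel": [0, 0, 0.1], "yaw": 0}
    - {"travel": [0, 0, 0.2], "yaw": 0}
    - {"travel": [0, 0, 0.2], "yaw": 0}

```text
time_s: 12.35
eef_pos: [0.6307, -0.0635, 0.1833]
tcp_rot: [-0.0, 0.404, 0.915, 0.0]
contact_force: [-0.5, -0.5, 0.0]
width: -0.0002
```

>>> jog_arm:
  steps:
    - {"travel": [0, 0, 0.1], "yaw": 0}
    - {"travel": [0, 0, 0.2], "yaw": 0}
    - {"travel": [0, 0, 0.2], "yaw": 0}

```text
time_s: 12.65
eef_pos: [0.6306, -0.0635, 0.1811]
tcp_rot: [-0.0, 0.404, 0.915, -0.0]
contact_force: [0.5, -0.1, -0.0]
width: -0.0
```

>>> jog_arm:
  steps:
    - {"travel": [0, 0, 0.05], "yaw": 0}
    - {"travel": [0, 0, 0.1], "yaw": 0}
    - {"travel": [0, 0, 0.1], "yaw": 0}

```text
time_s: 12.95
eef_pos: [0.6306, -0.0636, 0.1802]
tcp_rot: [-0.0, 0.404, 0.915, -0.0]
contact_force: [-0.6, 0.3, 0.3]
width: 0.0003
```

>>> jog_arm:
  steps:
    - {"travel": [0, 0, 0.05], "yaw": 0}
    - {"travel": [0, 0, 0.1], "yaw": 0}
    - {"travel": [0, 0, 0.1], "yaw": 0}

```text
time_s: 13.25
eef_pos: [0.6306, -0.0635, 0.1792]
tcp_rot: [-0.0, 0.404, 0.915, -0.0]
contact_force: [0.5, -0.0, -0.2]
width: -0.0001
```

>>> jog_arm:
  steps:
    - {"travel": [0, 0, 0.05], "yaw": 0}
    - {"travel": [0, 0, 0.1], "yaw": 0}
    - {"travel": [0, 0, 0.1], "yaw": 0}

```text
time_s: 13.55
eef_pos: [0.6306, -0.0635, 0.1782]
tcp_rot: [-0.0, 0.404, 0.915, -0.0]
contact_force: [-0.2, 0.4, -0.4]
width: -0.0003
```

>>> jog_arm:
  steps:
    - {"travel": [0, 0, 0.05], "yaw": 0}
    - {"travel": [0, 0, 0.1], "yaw": 0}
    - {"travel": [0, 0, 0.1], "yaw": 0}

```text
time_s: 13.85
eef_pos: [0.6306, -0.0636, 0.1772]
tcp_rot: [-0.0, 0.404, 0.915, -0.0]
contact_force: [0.0, 0.8, -0.2]
width: -0.0003
```

>>> jog_arm:
  steps:
    - {"travel": [0, 0, 0.05], "yaw": 0}
    - {"travel": [0, 0, 0.1], "yaw": 0}
    - {"travel": [0, 0, 0.1], "yaw": 0}

```text
time_s: 14.15
eef_pos: [0.6306, -0.0635, 0.1762]
tcp_rot: [-0.0, 0.404, 0.915, -0.0]
contact_force: [-0.2, -0.5, 0.7]
width: 0.0002
```

>>> jog_arm:
  steps:
    - {"travel": [0, 0, 0.05], "yaw": 0}
    - {"travel": [0, 0, 0.1], "yaw": 0}
    - {"travel": [0, 0, 0.1], "yaw": 0}

```text
time_s: 14.45
eef_pos: [0.6307, -0.0636, 0.1753]
tcp_rot: [0.0, 0.404, 0.915, 0.0]
contact_force: [0.1, -0.2, -0.6]
width: 0.0001
```

>>> jog_arm:
  steps:
    - {"travel": [0, 0, 0.05], "yaw": 0}
    - {"travel": [0, 0, 0.1], "yaw": 0}
    - {"travel": [0, 0, 0.1], "yaw": 0}

```text
time_s: 14.75
eef_pos: [0.6309, -0.0637, 0.1747]
tcp_rot: [0.0, 0.404, 0.915, 0.0]
contact_force: [-0.8, -1.4, 2.8]
width: 0.0
```

>>> jog_arm:
  steps:
    - {"travel": [0, 0, 0.05], "yaw": 0}
    - {"travel": [0, 0, 0.1], "yaw": 0}
    - {"travel": [0, 0, 0.1], "yaw": 0}

```text
time_s: 15.05
eef_pos: [0.631, -0.0638, 0.1737]
tcp_rot: [0.0, 0.404, 0.915, 0.0]
contact_force: [-0.7, -1.7, 5.2]
width: -0.0001
```

>>> jog_arm:
  steps:
    - {"travel": [0, 0, 0.05], "yaw": 0}
    - {"travel": [0, 0, 0.1], "yaw": 0}
    - {"travel": [0, 0, 0.1], "yaw": 0}

```text
time_s: 15.35
eef_pos: [0.631, -0.0638, 0.1729]
tcp_rot: [0.001, 0.404, 0.915, 0.0]
contact_force: [0.1, -1.8, 6.2]
width: -0.0001
```

>>> jog_arm:
  steps:
    - {"travel": [0, 0, 0.05], "yaw": 0}
    - {"travel": [0, 0, 0.1], "yaw": 0}
    - {"travel": [0, 0, 0.1], "yaw": 0}

```text
time_s: 15.65
eef_pos: [0.6311, -0.0639, 0.1722]
tcp_rot: [0.001, 0.404, 0.915, 0.0]
contact_force: [-0.6, -1.0, 7.2]
width: -0.0002
```

>>> jog_arm:
  steps:
    - {"travel": [0, 0, 0.05], "yaw": 0}
    - {"travel": [0, 0, 0.1], "yaw": 0}
    - {"travel": [0, 0, 0.1], "yaw": 0}

```text
time_s: 15.95
eef_pos: [0.6313, -0.064, 0.1715]
tcp_rot: [0.001, 0.404, 0.915, -0.0]
contact_force: [-1.3, -1.4, 9.0]
width: 0.0003
```

>>> jog_arm:
  steps:
    - {"travel": [0.05, 0, 0], "yaw": 0}
    - {"travel": [0.15, 0, 0], "yaw": 0}
    - {"travel": [0.2, 0, 0], "yaw": 0}
    - {"travel": [0.2, 0, 0], "yaw": 0}

```text
time_s: 16.35
eef_pos: [0.6298, -0.0627, 0.1715]
tcp_rot: [0.001, 0.405, 0.915, -0.0]
contact_force: [-1.6, -2.6, 7.4]
width: 0.0003
```

>>> jog_arm:
  steps:
    - {"travel": [0.1, 0, 0], "yaw": 0}
    - {"travel": [0.2, 0, 0.02], "yaw": 0}
    - {"travel": [0.2, 0, 0.02], "yaw": 0}

```text
time_s: 16.65
eef_pos: [0.6283, -0.0612, 0.1713]
tcp_rot: [0.001, 0.405, 0.915, -0.0]
contact_force: [-2.8, -3.3, 8.7]
width: 0.0004
```

>>> jog_arm:
  steps:
    - {"travel": [0, -0.05, 0], "yaw": 0}
    - {"travel": [0.05, -0.1, 0], "yaw": 0}
    - {"travel": [0.1, -0.1, 0], "yaw": 0}

```text
time_s: 16.95
eef_pos: [0.6275, -0.0608, 0.1715]
tcp_rot: [0.001, 0.404, 0.915, 0.0]
contact_force: [0.1, -1.1, 9.0]
width: 0.0002
```

>>> jog_arm:
  steps:
    - {"travel": [0.1, 0, 0], "yaw": 0}
    - {"travel": [0.2, 0, 0], "yaw": 0}
    - {"travel": [0.2, 0, 0], "yaw": 0}

```text
time_s: 17.25
eef_pos: [0.626, -0.0593, 0.1715]
tcp_rot: [0.001, 0.404, 0.915, 0.0]
contact_force: [-1.3, -1.0, 9.1]
width: 0.0002
```

>>> jog_arm:
  steps:
    - {"travel": [0.1, 0, 0], "yaw": 0}
    - {"travel": [0.15, 0, 0], "yaw": 0}
    - {"travel": [0.15, 0, 0], "yaw": 0}

```text
time_s: 17.55
eef_pos: [0.6249, -0.0583, 0.1715]
tcp_rot: [0.001, 0.404, 0.915, 0.0]
contact_force: [-0.5, -1.1, 8.8]
width: -0.0004
```

Run:
```python
from h import *
p,_=robot.grab_frame('side'); cv2.imwrite('pics/side7.png',cv2.resize(p[200:290,235:375],None,fx=5,fy=5,interpolation=cv2.INTER_CUBIC))
s,p,M=tool(); print(s['time_s'],p,s['contact_force'],M.T@s['contact_force'])
v=R.T@(p[:2]-C)-np.array([-.080,.140]); 
for a in(.19,.2,.21,.22,.23,.24):
    d=np.array([-np.sin(a),-np.cos(a)]); n=np.array([-np.cos(a),np.sin(a)]); print(a,(v@d).round(4),-(v@n).round(4))
```

```text
17.6 [ 0.62493957 -0.0582671   0.17147496] [-0.83597647 -1.84743538  8.94977412] [-0.82204588 -1.85082414 -8.95036432]
0.19 0.1909 0.0116
0.2 0.1908 0.0135
0.21 0.1906 0.0154
0.22 0.1905 0.0173
0.23 0.1903 0.0192
0.24 0.1901 0.0212
```

View pics/side7.png

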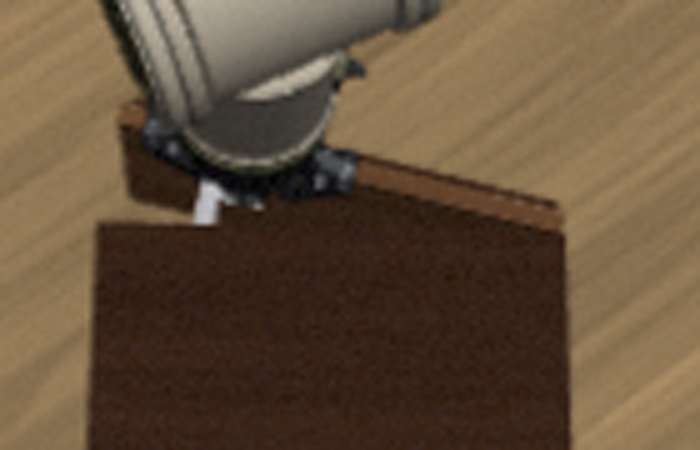

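>>> jog_arm:
  steps:
    - {"travel": [0.1, -0.02, 0], "yaw": 0}
    - {"travel": [0.15, -0.04, 0], "yaw": 0}
    - {"travel": [0.15, -0.04, 0], "yaw": 0}

```text
time_s: 17.9
eef_pos: [0.6238, -0.0572, 0.1715]
tcp_rot: [0.001, 0.404, 0.915, 0.0]
contact_force: [0.2, 0.2, 8.3]
width: -0.0001
```

>>> jog_arm:
  steps:
    - {"travel": [0.1, 0, 0], "yaw": 0}
    - {"travel": [0.15, 0, 0], "yaw": 0}
    - {"travel": [0.15, 0, 0], "yaw": 0}

```text
time_s: 18.2
eef_pos: [0.6227, -0.0562, 0.1715]
tcp_rot: [0.001, 0.404, 0.915, 0.0]
contact_force: [-1.3, -1.7, 8.6]
width: -0.0001
```

>>> jog_arm:
  steps:
    - {"travel": [0.1, 0, 0], "yaw": 0}
    - {"travel": [0.2, 0, 0], "yaw": 0}
    - {"travel": [0.2, 0, 0], "yaw": 0}

```text
time_s: 18.5
eef_pos: [0.6213, -0.0547, 0.1715]
tcp_rot: [0.001, 0.404, 0.915, 0.0]
contact_force: [-0.3, -0.5, 8.6]
width: 0.0
```

>>> jog_arm:
  steps:
    - {"travel": [0.1, 0, 0], "yaw": 0}
    - {"travel": [0.2, 0, 0], "yaw": 0}
    - {"travel": [0.3, 0, 0], "yaw": 0}
    - {"travel": [0.3, 0, 0], "yaw": 0}

```text
time_s: 18.9
eef_pos: [0.6192, -0.0525, 0.1714]
tcp_rot: [0.001, 0.404, 0.915, 0.0]
contact_force: [-0.5, -0.9, 9.2]
width: 0.0
```

>>> jog_arm:
  steps:
    - {"travel": [0.1, 0, 0], "yaw": 0}
    - {"travel": [0.2, 0, 0], "yaw": 0}
    - {"travel": [0.3, -0.03, 0], "yaw": 0}
    - {"travel": [0.4, -0.04, 0], "yaw": 0}
    - {"travel": [0.4, -0.04, 0], "yaw": 0}

```text
time_s: 19.4
eef_pos: [0.6164, -0.0496, 0.1715]
tcp_rot: [0.001, 0.404, 0.915, 0.0]
contact_force: [-0.4, -0.4, 9.0]
width: 0.0003
```

Run:
```python
from h import *
p,_=robot.grab_frame('side'); cv2.imwrite('pics/side8.png',cv2.resize(p[200:290,235:375],None,fx=5,fy=5,interpolation=cv2.INTER_CUBIC))
s,p,M=tool(); print(s['time_s'],p,s['contact_force'],M.T@s['contact_force'])
v=R.T@(p[:2]-C)-np.array([-.080,.140]); 
for a in(.25,.26,.27,.28,.29,.3):
    d=np.array([-np.sin(a),-np.cos(a)]); n=np.array([-np.cos(a),np.sin(a)]); print(a,(v@d).round(4),-(v@n).round(4))
```

```text
19.45 [ 0.61640029 -0.04962955  0.17150423] [-1.27919732e-03 -6.18576330e-01  7.78501057e+00] [-0.47125519 -0.40411356 -7.78483389]
0.25 0.1909 0.011
0.26 0.1908 0.0129
0.27 0.1907 0.0148
0.28 0.1905 0.0167
0.29 0.1904 0.0186
0.3 0.1902 0.0205
```

View pics/side8.png

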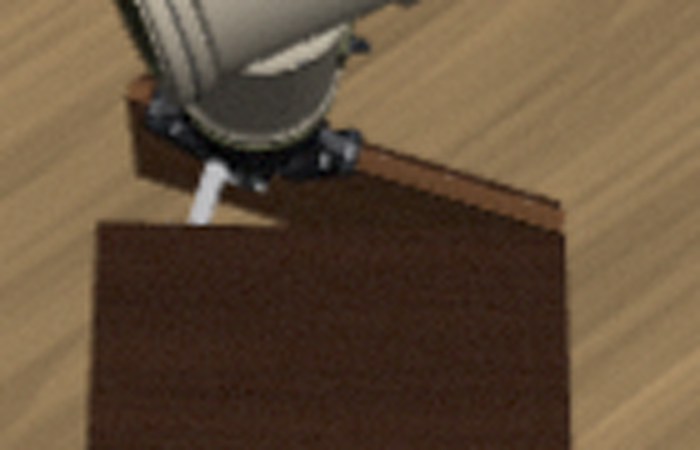

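>>> jog_arm:
  steps:
    - {"travel": [0.1, 0, 0], "yaw": 0}
    - {"travel": [0.3, 0.03, 0], "yaw": 0.5}
    - {"travel": [0.5, 0.05, 0], "yaw": 1}
    - {"travel": [0.7, 0.07, 0], "yaw": 2}
    - {"travel": [0.8, 0.09, 0], "yaw": 2}
    - {"travel": [0.8, 0.09, 0], "yaw": 2}

```text
time_s: 20.05
eef_pos: [0.6112, -0.0435, 0.1713]
tcp_rot: [0.001, 0.42, 0.907, -0.0]
contact_force: [-2.4, -1.8, 9.1]
width: -0.0
```

>>> jog_arm:
  steps:
    - {"travel": [0.1, 0, 0], "yaw": 0}
    - {"travel": [0.3, 0.03, 0], "yaw": 0.5}
    - {"travel": [0.5, 0.05, 0], "yaw": 1}
    - {"travel": [0.7, 0.07, 0], "yaw": 2}
    - {"travel": [0.8, 0.09, 0], "yaw": 2}
    - {"travel": [0.8, 0.09, 0], "yaw": 2}

```text
time_s: 20.65
eef_pos: [0.6064, -0.037, 0.1712]
tcp_rot: [0.001, 0.436, 0.9, -0.0]
contact_force: [-3.9, -2.2, 9.5]
width: -0.0
```

>>> jog_arm:
  steps:
    - {"travel": [-0.02, -0.05, -0.2], "yaw": 0}
    - {"travel": [-0.05, -0.05, -0.5], "yaw": 0}
    - {"travel": [-0.05, -0.05, -0.9], "yaw": 0}
    - {"travel": [-0.05, -0.05, -1.0], "yaw": 0}
    - {"travel": [-0.05, -0.05, -1.0], "yaw": 0}

```text
time_s: 21.15
eef_pos: [0.6061, -0.037, 0.1798]
tcp_rot: [-0.0, 0.436, 0.9, -0.0]
contact_force: [0.3, -0.1, 0.0]
width: 0.0001
```

Run:
```python
from h import *
p,_=robot.grab_frame('side'); cv2.imwrite('pics/side9.png',cv2.resize(p[180:290,235:375],None,fx=5,fy=5,interpolation=cv2.INTER_CUBIC))
s,p,M=tool(); print(s['time_s'],p,M.T@s['contact_force'],s['joint_pos'])
v=R.T@(p[:2]-C)-np.array([-.080,.140]); 
for a in(.34,.36,.38,.4):
    d=np.array([-np.sin(a),-np.cos(a)]); n=np.array([-np.cos(a),np.sin(a)]); print(a,(v@d).round(4),-(v@n).round(4))
xa=np.degrees(np.arctan2(M[1,0],M[0,0]))
print(xa)
for a in np.linspace(.38,1.0,22): print(a.round(3),go([*door(a,.19,-.018),p[2]])[:2],round(xa-nang(a),1))
```

```text
21.2 [ 0.60602071 -0.03702882  0.17965567] [-0.28951849  0.45132987 -0.044588  ] [-1.45470504e-01  1.78421464e-01  1.52989972e+00  2.71928510e-05
  1.43395463e+00 -8.13872414e-01]
0.34 0.1907 0.0118
0.36 0.1904 0.0156
0.38 0.19 0.0194
0.4 0.1896 0.0232
128.29638877691562
0.38 [0.14 0.02] 6.3
0.41 [0.7  0.04] 8.0
0.439 [1.27 0.07] 9.7
0.469 [1.83 0.12] 11.3
0.498 [2.39 0.19] 13.0
0.528 [2.95 0.27] 14.7
0.557 [3.5  0.37] 16.4
0.587 [4.05 0.48] 18.1
0.616 [4.6  0.62] 19.8
0.646 [5.14 0.76] 21.5
0.675 [5.68 0.93] 23.2
0.705 [6.22 1.11] 24.9
0.734 [6.74 1.3 ] 26.6
0.764 [7.27 1.51] 28.3
0.793 [7.78 1.74] 30.0
0.823 [8.29 1.98] 31.6
0.852 [8.79 2.24] 33.3
0.882 [9.29 2.51] 35.0
0.911 [9.77 2.8 ] 36.7
0.941 [10.25  3.1 ] 38.4
0.97 [10.72  3.41] 40.1
1.0 [11.18  3.74] 41.8
```

View pics/side9.png

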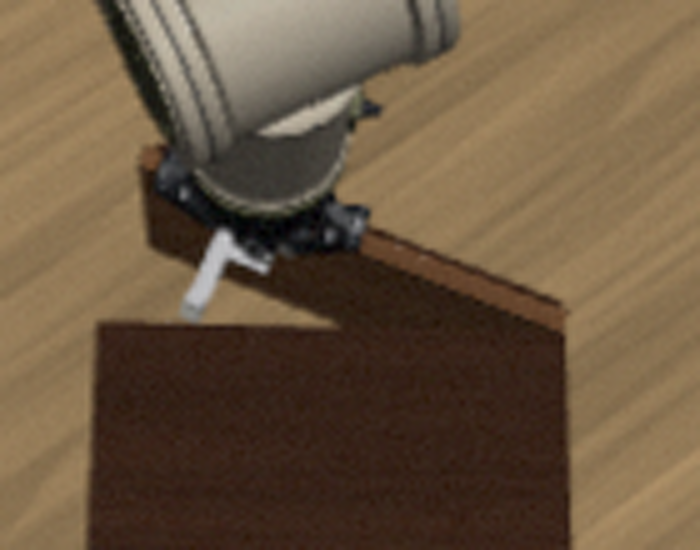

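The hook tip at (195,315) is clear of the cabinet edge. Next I'll swing the door along its arc.

>>> jog_arm:
  steps:
    - {"travel": [0.1, 0, 0], "yaw": 1.5}
    - {"travel": [0.4, 0.02, 0], "yaw": 4}
    - {"travel": [0.7, 0.04, 0], "yaw": 7}
    - {"travel": [1.2, 0.07, 0], "yaw": 9}
    - {"travel": [1.7, 0.1, 0], "yaw": 11}
    - {"travel": [2.2, 0.17, 0], "yaw": 12.5}
    - {"travel": [2.7, 0.23, 0], "yaw": 14}
    - {"travel": [3.2, 0.32, 0], "yaw": 15.5}
    - {"travel": [3.7, 0.4, 0], "yaw": 17}
    - {"travel": [4.2, 0.52, 0], "yaw": 18.5}
    - {"travel": [4.7, 0.64, 0], "yaw": 20}
    - {"travel": [5.2, 0.78, 0], "yaw": 21.7}
    - {"travel": [5.7, 0.93, 0], "yaw": 23.2}
    - {"travel": [6.2, 1.1, 0], "yaw": 24.9}
    - {"travel": [6.7, 1.3, 0], "yaw": 26.5}
    - {"travel": [7.2, 1.5, 0], "yaw": 28}
    - {"travel": [7.7, 1.7, 0], "yaw": 29.7}
    - {"travel": [8.2, 1.94, 0], "yaw": 31.3}
    - {"travel": [8.6, 2.14, 0], "yaw": 32.7}
    - {"travel": [8.8, 2.24, 0], "yaw": 33.3}

```text
time_s: 23.2
eef_pos: [0.569, 0.0461, 0.1798]
tcp_rot: [-0.0, 0.676, 0.737, -0.0]
contact_force: [0.5, -0.3, 0.4]
width: 0.0001
```

Run:
```python
from h import *
p,_=robot.grab_frame('side'); cv2.imwrite('pics/side10.png',cv2.resize(p[130:290,215:375],None,fx=3.7,fy=3.7,interpolation=cv2.INTER_CUBIC))
s,p,M=tool(); print(s['time_s'],p,M.T@s['contact_force'],s['joint_pos'])
xa=np.degrees(np.arctan2(M[1,0],M[0,0]))
for a in np.linspace(.85,1.57,25): print(a.round(3),go([*door(a,.19,-.018),p[2]])[:2],round(xa-nang(a),1))
```

```text
23.25 [0.56898196 0.04633546 0.17980194] [-0.65278289  0.06245351 -0.15761512] [-8.64712438e-03  8.18198920e-02  1.63480752e+00  1.48825936e-04
  1.42546016e+00 -9.45051987e-02]
0.85 [-0.09  0.01] -0.2
0.88 [ 0.48 -0.04] 1.5
0.91 [ 1.05 -0.07] 3.3
0.94 [ 1.62 -0.08] 5.0
0.97 [ 2.19 -0.07] 6.7
1.0 [ 2.77 -0.05] 8.4
1.03 [ 3.34 -0.01] 10.1
1.06 [3.91 0.04] 11.9
1.09 [4.47 0.11] 13.6
1.12 [5.04 0.2 ] 15.3
1.15 [5.6  0.31] 17.0
1.18 [6.16 0.43] 18.7
1.21 [6.72 0.57] 20.4
1.24 [7.27 0.73] 22.2
1.27 [7.81 0.9 ] 23.9
1.3 [8.35 1.09] 25.6
1.33 [8.89 1.3 ] 27.3
1.36 [9.42 1.52] 29.0
1.39 [9.94 1.76] 30.8
1.42 [10.45  2.01] 32.5
1.45 [10.96  2.28] 34.2
1.48 [11.45  2.56] 35.9
1.51 [11.94  2.86] 37.6
1.54 [12.42  3.17] 39.4
1.57 [12.89  3.5 ] 41.1
```

View pics/side10.png

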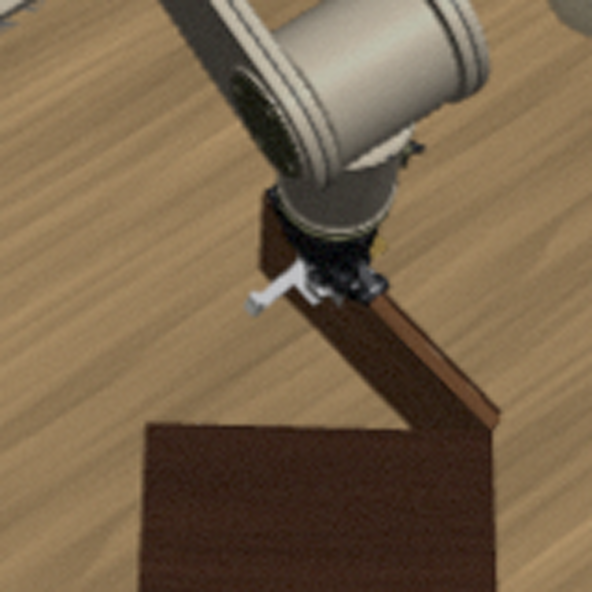

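>>> jog_arm:
  steps:
    - {"travel": [0.2, 0, 0], "yaw": 0.5}
    - {"travel": [0.5, -0.03, 0], "yaw": 1.5}
    - {"travel": [1.0, -0.06, 0], "yaw": 3}
    - {"travel": [1.5, -0.07, 0], "yaw": 4.6}
    - {"travel": [2.0, -0.07, 0], "yaw": 6.1}
    - {"travel": [2.5, -0.06, 0], "yaw": 7.6}
    - {"travel": [3.0, -0.03, 0], "yaw": 9}
    - {"travel": [3.5, 0, 0], "yaw": 10.6}
    - {"travel": [4.0, 0.05, 0], "yaw": 12.1}
    - {"travel": [4.5, 0.11, 0], "yaw": 13.7}
    - {"travel": [5.0, 0.2, 0], "yaw": 15.2}
    - {"travel": [5.5, 0.29, 0], "yaw": 16.7}
    - {"travel": [6.0, 0.4, 0], "yaw": 18.2}
    - {"travel": [6.5, 0.52, 0], "yaw": 19.8}
    - {"travel": [7.0, 0.65, 0], "yaw": 21.3}
    - {"travel": [7.5, 0.8, 0], "yaw": 22.9}
    - {"travel": [8.0, 0.97, 0], "yaw": 24.5}
    - {"travel": [8.5, 1.15, 0], "yaw": 26}
    - {"travel": [8.9, 1.3, 0], "yaw": 27.3}
    - {"travel": [9.2, 1.43, 0], "yaw": 28.3}

```text
time_s: 25.25
eef_pos: [0.5755, 0.139, 0.18]
tcp_rot: [-0.0, 0.836, 0.549, -0.0]
contact_force: [-0.5, -0.5, 0.3]
width: -0.0002
```

Run:
```python
from h import *
p,_=robot.grab_frame('side'); cv2.imwrite('pics/side11.png',cv2.resize(p[130:290,215:375],None,fx=3.7,fy=3.7,interpolation=cv2.INTER_CUBIC))
s,p,M=tool(); print(s['time_s'],p,M.T@s['contact_force'],s['joint_pos'])
xa=np.degrees(np.arctan2(M[1,0],M[0,0]))
for a in np.linspace(1.34,1.57,9): print(a.round(3),go([*door(a,.19,-.018),p[2]])[:2],round(xa-nang(a),1))
```

```text
25.3 [0.57559511 0.13941928 0.18003997] [ 0.59842193 -0.21446814 -0.00532722] [1.50888749e-01 1.38008556e-01 1.57395621e+00 3.14367325e-04
 1.42960878e+00 5.59600854e-01]
1.34 [-0.18 -0.  ] -0.4
1.369 [ 0.37 -0.05] 1.2
1.398 [ 0.92 -0.08] 2.9
1.426 [ 1.47 -0.1 ] 4.5
1.455 [ 2.02 -0.1 ] 6.1
1.484 [ 2.56 -0.09] 7.8
1.513 [ 3.11 -0.05] 9.4
1.541 [ 3.66 -0.01] 11.1
1.57 [4.2  0.05] 12.7
```

View pics/side11.png

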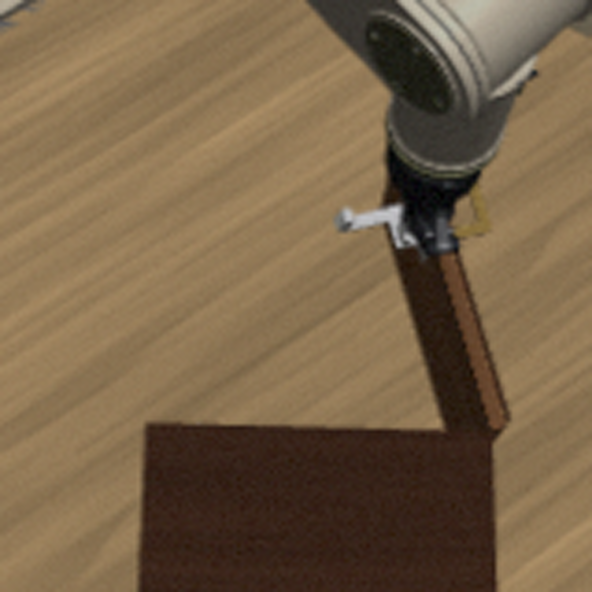

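>>> jog_arm:
  steps:
    - {"travel": [0.2, 0, 0], "yaw": 0.5}
    - {"travel": [0.6, -0.05, 0], "yaw": 2}
    - {"travel": [1.0, -0.08, 0], "yaw": 3.2}
    - {"travel": [1.4, -0.1, 0], "yaw": 4.4}
    - {"travel": [1.8, -0.1, 0], "yaw": 5.5}
    - {"travel": [2.2, -0.1, 0], "yaw": 6.7}
    - {"travel": [2.6, -0.09, 0], "yaw": 7.9}
    - {"travel": [3.0, -0.06, 0], "yaw": 9.1}
    - {"travel": [3.3, -0.04, 0], "yaw": 10}
    - {"travel": [3.6, -0.01, 0], "yaw": 11}
    - {"travel": [3.8, 0, 0], "yaw": 11.5}
    - {"travel": [3.9, 0.02, 0], "yaw": 12}
    - {"travel": [4.0, 0.03, 0], "yaw": 12}
    - {"travel": [4.0, 0.03, 0], "yaw": 12}

```text
time_s: 26.7
eef_pos: [0.5917, 0.1754, 0.1801]
tcp_rot: [-0.0, 0.888, 0.459, 0.0]
contact_force: [-0.5, 1.3, 0.2]
width: -0.0
```

>>> jog_arm:
  steps:
    - {"travel": [-0.2, 0, 0], "yaw": 0}
    - {"travel": [-0.4, 0, -0.5], "yaw": 0}
    - {"travel": [-0.5, 0, -2], "yaw": 0}
    - {"travel": [-0.5, 0, -5], "yaw": 0}
    - {"travel": [-0.5, 0, -9], "yaw": 0}
    - {"travel": [-2, 0, -13], "yaw": 0}
    - {"travel": [-5, 0, -15], "yaw": 0}
    - {"travel": [-9, 0, -15], "yaw": 0}
    - {"travel": [-13, 0, -15], "yaw": 0}
    - {"travel": [-17, 0, -15], "yaw": 0}
    - {"travel": [-20, 0, -15], "yaw": 0}
    - {"travel": [-20, 0, -15], "yaw": 0}

```text
time_s: 27.9
eef_pos: [0.4748, 0.0097, 0.3323]
tcp_rot: [0.001, 0.889, 0.458, 0.001]
contact_force: [0.9, 1.1, -0.2]
width: -0.0
```

Run:
```python
from h import *
p,_=robot.grab_frame('side'); cv2.imwrite('pics/side12.png',p)
p,_=robot.grab_frame('top'); cv2.imwrite('pics/top12.png',p)
s,p,M=tool(); print(s['time_s'],p,s['contact_force'])
for a in (1.5,1.57,1.64): print(a,[np.round(proj('side',[*door(a,r,.014),.19]),1) for r in(.02,.278)],[np.round(proj('top',[*door(a,r,.014),.19]),1) for r in(.02,.278)])
```

```text
28.0 [0.47617766 0.01175696 0.33175829] [ 0.66218715  0.25327967 -0.20192525]
1.5 [array([352.3, 239.6]), array([344.1, 161.5])] [array([242.7, 128.5]), array([189. , 206.6])]
1.57 [array([352.7, 239.9]), array([350.2, 161.7])] [array([242.5, 128. ]), array([183.4, 202.1])]
1.64 [array([353.2, 240.2]), array([356.3, 162.3])] [array([242.3, 127.4]), array([178.1, 197.3])]
```

View pics/side12.png

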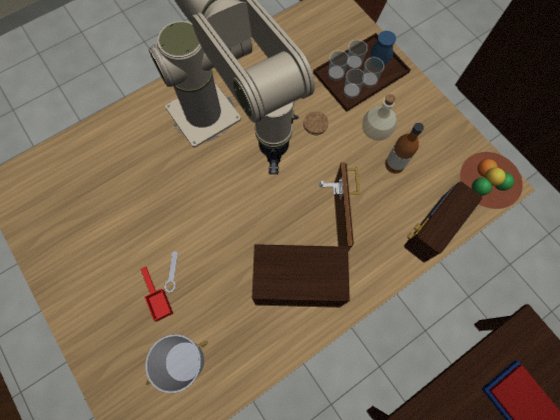

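View pics/top12.png

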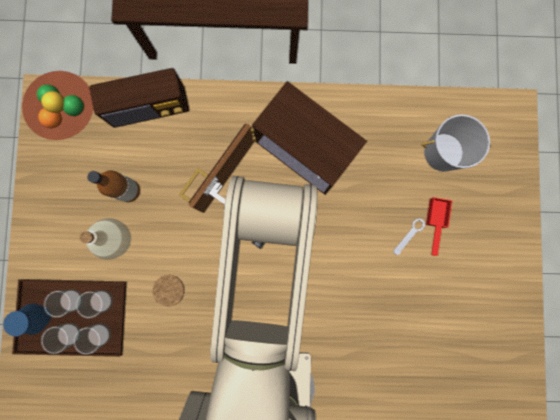

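The door's outer free corner is near (347,163) in the side view, which puts the angle between 1.50 and 1.57, and the arm is clear of it. Everything else is where it was. I'm handing the job in.

Run:
```python
from h import *
print(robot.finish_job())
```

```text
the job is handed in; nothing more can be done
None
```

The cabinet door is open, about square to the cabinet, and let go. I handed the job in at about 28 s of the 67 s allowed.

- **Catch:** I pulled the door out by the handle, straddling the bar, until the latch caught at about 0.22 rad. The pull rose from about 0 to 5 N at the handle. I then let the door back about 5 mm.
- **Press:** The closed fingertips felt the hook's rib about 15 mm below the door top. I pressed it about 3.3 mm at roughly 9 N and drew the door past the catch. The highest total reading was about 10.5 N, under the 16 N limit. I held the press until the hook was nearly clear of the cabinet, then lifted off.
- **Swing:** I pushed the door's inner face round slowly along its arc, then withdrew the arm.

**Final checks:** The side view puts the door at about 1.54 rad; the top view gives a rougher 1.50 to 1.55. The arm is clear of everything, with the force reading at noise level. The things around the cabinet look unmoved. I couldn't see the shot glasses under the cabinet top, but nothing was put inside near them.

**What did not go cleanly:**
- **Knuckle touch:** On the first descent over the handle, a finger knuckle seems to have touched the door's top edge at about 16 N. It went away once the jaws narrowed.
- **Press depth:** I pressed to a depth sure to release the latch instead of finding the smallest one that would.
- **Door angle after easing back:** My estimates disagreed slightly, 0.195 rad by feel and about 0.18 from the side camera.

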